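# Dry-fit a small drawer unit on the joiner's bench

### The job

Dry-fit the little drawer unit on its grey base: stand the walnut side upright in the middle of the walnut seat and the white side in the middle of the white seat, both squared up with the seats, and set the blue drawer box upright on the base midway between them, parallel to the sides. Then lay the long walnut top board flat and centred across both sides, in line with the base, and finally stand the steel weight on the middle of the board. Leave the yellow tape measure where it is.

Things in the scene. Friction and masses are not known exactly. Their poses are not given: they have to be found in the camera images.
- base: Light grey laminate base plate fixed to the bench, 110 (x) by 220 (y) by 12 mm; origin at the centre of its underside, at bench height; y runs along its length, z up. The two seats are fixed on its top 68 mm either side of its middle along y; which is at which end varies. A thin black outline (60 by 44 mm) round the middle of its top marks the drawer's place (long side along x).
- seat_walnut: Dark walnut-coloured plate fixed on the base, 76 (x) by 36 (y) by 4 mm, its top 16 mm above the bench; origin at the centre of its underside (12 mm above the bench); axes parallel to the base's.
- seat_white: White plate fixed on the base, same size and frame as the walnut one: 76 (x) by 36 (y) by 4 mm, its top 16 mm above the bench; origin at the centre of its underside; axes parallel to the base's.
- side_walnut_mid (a point): Centre of the loose walnut side, a dark wooden block standing upright: 60 (x) by 24 (y) by 60 mm high, about 75 g; z up. On its seat its x axis lies along the seat's x (either way round).
- side_white_mid (a point): Centre of the loose white side, a white block standing upright with a grey band round its middle: 60 (x) by 24 (y) by 60 mm high, about 75 g; z up. On its seat its x axis lies along the seat's x (either way round).
- drawer_mid (a point): Centre of the loose drawer box, blue, rigid, open at the top: 60 (x) by 44 (y) by 44 mm high outside, walls 5 mm, about 90 g; z up. In place its x axis lies along the base's x (either way round); it then has 34 mm free on each side.
- top_board_mid (a point): Centre of the loose walnut top board lying flat: 56 (x) by 180 (y) by 18 mm thick, about 120 g; z up. In place its length lies along the base's y (either way round), its underside 76 mm above the bench on the two 60 mm sides.
- weight_mid (a point): Centre of the loose dark steel weight, an upright cylinder 50 mm in diameter and 50 mm high with a brass disc on top, about 0.6 kg; z up, its yaw does not matter.
- tape_mid (a point): Centre of a yellow tape measure lying loose among the things, 48 by 48 by 26 mm high; to be left where it is.
Not all that is in view belongs to the job. Leave any orange look-alike of the part that bears side_white_mid alone. What is shaped like the part that bears weight_mid but red is not meant.

How it is judged:
By the outcome, as a careful person would: the job done as asked, in the order asked, and still so for the second after the job is handed in, with the robot touching nothing.
It also fails if it takes over 128 s, if anything falls off the work surface, if the arm or the gripper's body presses on something with over 40 N, if the wrist force passes 120 N, or if a joint passes its speed limit or range.

### The arm

A 6-joint arm with a two-finger parallel gripper is mounted at the origin on the work surface. World frame = base frame: x ahead of the robot, y to its left, z up, the work surface at z = 0. Lengths are in m, angles in rad, forces in N, time in s.
With the tool pointing down it reaches from about 0.375 to 0.9 m from the base axis. Payload 3.1 kg.
Tool frame: the origin (TCP) lies midway between the tips of the shut fingers; the grasp point (between the pads) lies 19 mm behind it; x points along the fingers, z is the direction in which the jaws open and shut, and the axes are right-handed (so a half turn about x gives the same grasp; the last joint's range is limited). The gripper opens to 85 mm and grips with 20 to 120 N. Pads are 22 mm wide; open, the fingers measure 114 mm over their backs; the gripper's body (76 mm by 85 mm) begins 54 mm behind the grasp point. The pads swing forward as they close: fully open they stand 13 mm farther back than shut.
Start: joints at [0.98, 0.527, 1.433, -0, 1.181, -0.178], TCP at [0.251, 0.572, 0.231] pointing down, gripper open.
Joint ranges: [-3.08, 3.08], [-0.75, 2.2], [0.22, 2.44], [-1.43, 4.57], [0, 2.65], [-2.85, 2.85]. Speed limits (rad/s): [2.79, 2.79, 3.14, 3.14, 3.14, 3.14].

### API

Orientations are given as a unit quaternion [x, y, z, w].
In Python, from station import status, snapshot, camera_params, ticket gives the robot as it stands.
- The arm moves only by the tool arm_command, never from a script. Its argument "series" is a list that holds one entry, the list of rows, each a list of 4 numbers: the shift along the tool's x, y, z in mm, then the turn about the tool's x in rad. A call has 1 to 10 rows; each row shifts and turns the commanded pose from where the row before left it, along the tool's axes as they then stand; what a row does not reach is not made up. A row lasts 1/10 s, in which the tool goes at most 50 mm and 8.59 degrees, less where a joint would pass 70% of its speed; a pose out of reach is approached as far as the arm can. A call is refused whole if a number of a shift passes 50 or a number of a turn 0.15, either way. A call with a gripper value outside its range is refused whole. "jaw" is the opening in per cent of the stroke, from 0 (shut) to 100 (fully open), set as the call begins (left out, the last holds). The fingers move at their own pace and stop on an object; "force" is the grip in N (left out, the last holds). Time passes only in rows, so rows that do not move let the fingers close. It gives the time, the measured TCP pose, the force and the opening at its end, in the units of the state.
- status.sense(): the state, without advancing time (a new reading comes with each control period).
- snapshot(name): name is "side" or "top" or "wrist"; returns the picture (420x560x3 uint8, red, green, blue); there is no depth.
- camera_params(name): a dict with "fovy" (degrees; the focal length in pixels is half the picture's height over the tangent of half this angle, whatever the lens; pixels are square), "cx", "cy" (the principal point, pixels), "k1" (the pictures are not rectified: a ray, as slopes to the right and down, at radius r is drawn at 1 + k1 r^2 times it, then the intrinsics apply), "extrinsics" (4x4, takes a point from camera to world coordinates); the wrist camera has in their place "mount" (4x4, takes a point from camera to tool coordinates, whose origin is the TCP and whose axes are the tool frame's). Camera axes: x right, y down, z forward; pixel columns grow to the right and rows downward; lengths in m; the calibration is good to about 2 mm. A picture is of the moment at which its call begins: read the wrist's pose just before it. camera_params takes no time and is no camera call.
- ticket.sign_off(): hands the job in, once; it reports no verdict.
The state is a dict: "t": time; "q": joint angles; "qd": joint speeds; "tau": joint torques, N m; "tcp_pos": TCP position; "tool_rot": TCP orientation; "force": force on the tool from outside, world axes, zero at the start; "ft_torque": the same for the moment, N m; "finger_gap": opening from 0.0 (shut) to 1.0 (fully open).
Only numpy, scipy, OpenCV 4.12 (cv2) and the standard library are available. Lean on these libraries where they do the work, as an engineer would, in place of code of your own. Each camera call takes 0.05 s, during which the arm holds its last target. There are 200 camera calls.

## Working session

There is one attempt and no reset: what is moved stays moved. The work goes in short steps, Python scripts to look and compute and a tool call to move; the robot and the scene stay as the last step left them, time stands still between calls to the robot, and variables do not carry over. Pictures are saved under pics/ and viewed, about 12 in all and at most 16, crops included, and the job is handed in when it is done.

Besides the shell and the picture viewer there is one more tool, called after ">>>" by a JSON object that holds its "method" and its "body". arm_command: Moves the arm, as the interface text tells. Its arguments: {"type":"object","properties":{"series":{"type":"array"},"jaw":{"type":"number"},"force":{"type":"number"}},"required":["series"]}

```bash
ls; mkdir -p pics; python3 - <<'E'
from station import status, snapshot, camera_params
import cv2,json
s=status.sense();print({k:(s[k]) for k in ('t','tcp_pos','tool_rot','force','finger_gap')})
for n in ('top','side','wrist'):
    print(n,camera_params(n))
    cv2.imwrite(f'pics/{n}0.png',cv2.resize(snapshot(n)[:,:,::-1],(784,588),interpolation=cv2.INTER_CUBIC))
E
```

```text
pics
{'t': 0.0, 'tcp_pos': array([0.25028439, 0.57189777, 0.23029022]), 'tool_rot': array([-0.38722761,  0.59259027,  0.38662147,  0.59111368]), 'force': array([-0.31377109, -0.84515401, -0.0207108 ]), 'finger_gap': 0.9943340405687232}
top {'fovy': 55.149213695433104, 'cx': 281.2654752184403, 'cy': 203.70264374316287, 'k1': -0.11883311436884376, 'extrinsics': array([[ 0.0234929 , -0.98893022,  0.14650974,  0.36441579],
       [-0.99962652, -0.0252835 , -0.01037129, -0.01338925],
       [ 0.01396076, -0.14621137, -0.98915486,  1.05137633],
       [ 0.        ,  0.        ,  0.        ,  1.        ]])}
side {'fovy': 51.02673224952163, 'cx': 275.3772232274367, 'cy': 205.90871064585383, 'k1': -0.11506813457161671, 'extrinsics': array([[ 9.38217585e-01, -2.00684469e-01,  2.81910459e-01,
         1.68072188e-01],
       [-3.46045098e-01, -5.45855975e-01,  7.63081938e-01,
        -9.38231007e-01],
       [ 7.43814672e-04, -8.13490626e-01, -5.81577552e-01,
         7.37052971e-01],
       [ 0.00000000e+00,  0.00000000e+00,  0.00000000e+00,
         1.00000000e+00]])}
wrist {'fovy': 69.3524559203608, 'cx': 276.24860713315127, 'cy': 204.88481767688106, 'k1': -0.023714043432624447, 'mount': array([[-8.06253256e-04, -3.01679333e-01,  9.53409110e-01,
        -1.43443153e-01],
       [ 3.62941380e-04, -9.53409445e-01, -3.01679132e-01,
         7.62435101e-02],
       [ 9.99999609e-01,  1.02801835e-04,  8.78181382e-04,
         5.24739257e-04],
       [ 0.00000000e+00,  0.00000000e+00,  0.00000000e+00,
         1.00000000e+00]])}
```

View pics/top0.png

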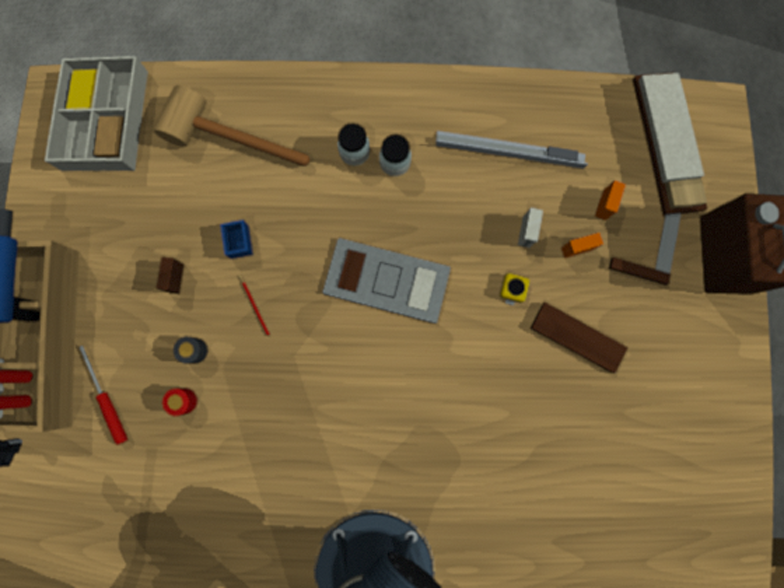

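View pics/side0.png

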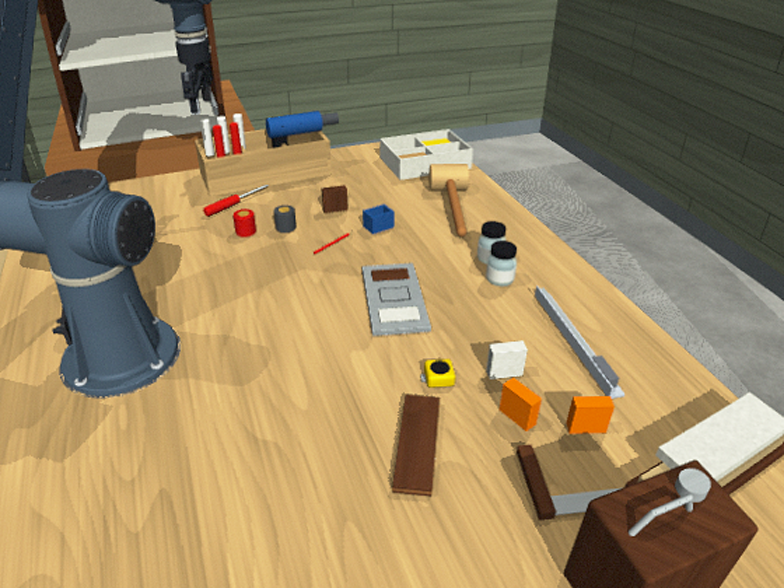

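Top view (784-wide, 1.4×): walnut side at (170,275), drawer (237,240), weight (190,350; the red one at (179,401) is not meant), base centre (387,280) with its walnut seat to the left, white side (532,226), tape (515,288), board (578,337). Next I fit projected box models to colour masks.

```bash
cat > h.py <<'E'
import numpy as np, cv2
from station import status, snapshot, camera_params
from scipy.optimize import minimize
from scipy.spatial.transform import Rotation as R
def cam(n,s=None):
    p=camera_params(n);f=210/np.tan(np.radians(p['fovy']/2))
    K=np.array([[f,0,p['cx']],[0,f,p['cy']],[0,0,1]]);d=np.array([p['k1'],0,0,0.])
    if n=='wrist':
        s=s or status.sense();T=np.eye(4);T[:3,:3]=R.from_quat(s['tool_rot']).as_matrix();T[:3,3]=s['tcp_pos'];E=T@p['mount']
    else:E=p['extrinsics']
    return K,d,E
def proj(c,P):
    K,d,E=c;W=np.linalg.inv(E)
    return cv2.projectPoints(np.asarray(P,float).reshape(-1,3),cv2.Rodrigues(W[:3,:3])[0],W[:3,3],K,d)[0].reshape(-1,2)
def unproj(c,uv,z):
    K,d,E=c;n=cv2.undistortPoints(np.asarray(uv,float).reshape(-1,1,2),K,d).reshape(-1,2)
    r=np.c_[n,np.ones(len(n))]@E[:3,:3].T
    return E[:3,3]+r*((z-E[2,3])/r[:,2])[:,None]
def box(x,y,a,lx,ly,z0,z1,cyl=False):
    if cyl:
        t=np.linspace(0,2*np.pi,32);q=np.c_[np.cos(t),np.sin(t)]*lx/2
    else:
        q=np.array([[1,1],[1,-1],[-1,-1],[-1,1]])*[lx/2,ly/2]@np.array([[np.cos(a),np.sin(a)],[-np.sin(a),np.cos(a)]])
    q=q+[x,y]
    return np.vstack([np.c_[q,0*q[:,:1]+z] for z in (z0,z1)])
def sil(c,shape,P):
    h=cv2.convexHull(proj(c,P).astype(np.float32));m=np.zeros(shape,np.uint8)
    cv2.fillPoly(m,[np.round(h*16).astype(np.int32)],255,cv2.LINE_AA,4);return m/255.
def fit(c,mask,x,y,dims,yaws,cyl=False):
    """best (x,y,yaw) of a box whose silhouette matches mask; returns pose, IoU"""
    m=mask.astype(float)
    def cost(p):
        s=sil(c,m.shape,box(p[0],p[1],p[2],*dims,cyl));return 1-np.minimum(s,m).sum()/np.maximum(s,m).sum()
    best=None
    for a in yaws:
        S=np.array([[x,y,a],[x+.01,y,a],[x,y+.01,a],[x,y,a+.25]])
        r=minimize(cost,[x,y,a],method='Nelder-Mead',options=dict(initial_simplex=S,xatol=1e-4,fatol=1e-5,maxiter=300))
        if best is None or r.fun<best.fun:best=r
    return best.x,1-best.fun
def blob(m,uv):
    n,l,st,ce=cv2.connectedComponentsWithStats(m.astype(np.uint8))
    k=min(range(1,n),key=lambda i:np.hypot(*(ce[i]-uv))+ (1e6 if st[i,4]<25 else 0));return l==k
def masks(I):
    H=cv2.cvtColor(I,cv2.COLOR_RGB2HSV).astype(int);h,s,v=H[...,0],H[...,1],H[...,2]
    return dict(dark=((h<15)|(h>170))&(v<105)&(s>90),white=(s<45)&(v>165),blue=(h>100)&(h<130)&(s>120),steel=(v<95)&(s<110),grey=(s<50)&(v>90)&(v<=190))
E
python3 - <<'E'
from h import *
I=snapshot('top');c=cam('top');M=masks(I)
np.save('top0.npy',I)
V=I[:,:,::-1].copy()
Y=np.linspace(0,np.pi,6,endpoint=False)
for n,k,uv,dims,cy in [('walnut','dark',(121,196),(.06,.024,0,.06),0),('white','white',(380,161),(.06,.024,0,.06),0),('drawer','blue',(169,171),(.06,.044,0,.044),0),('board','dark',(413,241),(.056,.18,0,.018),0),('seatwal','dark',(252,193),(.076,.036,.015,.016),0),('seatwhi','white',(301,207),(.076,.036,.015,.016),0),('weight','steel',(136,250),(.05,.05,0,.05),1)]:
    m=blob(M[k],uv);x,y,_=unproj(c,uv,.03)[0]
    if n=='white': m=blob(cv2.morphologyEx((M['white']|(M['grey'])).astype(np.uint8),cv2.MORPH_OPEN,np.ones((3,3))),uv)
    p,q=fit(c,m,x,y,dims,Y if not cy else [0],cy)
    print(n,m.sum(),np.round(p,4),round(np.degrees(p[2])%180,1),'IoU',round(q,3))
    V[m]=V[m]//2+np.array([0,127,0],np.uint8)
    cv2.polylines(V,[np.round(cv2.convexHull(proj(c,box(*p,*dims,cy)).astype(np.float32))).astype(int)],1,(0,0,255))
cv2.imwrite('pics/fit0.png',cv2.resize(V[120:290,90:470],None,fx=2.1,fy=2.1,interpolation=cv2.INTER_NEAREST))
E
```

```text
walnut 349 [0.5233 0.3933 2.9485] 168.9 IoU 0.745
white 218 [ 0.6367 -0.2822 -0.3965] 157.3 IoU 0.556
drawer 444 [0.5972 0.2747 3.4751] 19.1 IoU 0.785
board 1382 [ 0.429  -0.3739  2.7009] 154.8 IoU 0.847
seatwal 344 [ 0.5436  0.0568 -0.3191] 161.7 IoU 0.77
seatwhi 200 [ 0.5042 -0.0757  2.8757] 164.8 IoU 0.446
weight 312 [0.3871 0.3478 0.1662] 9.5 IoU 0.674
```

View pics/fit0.png

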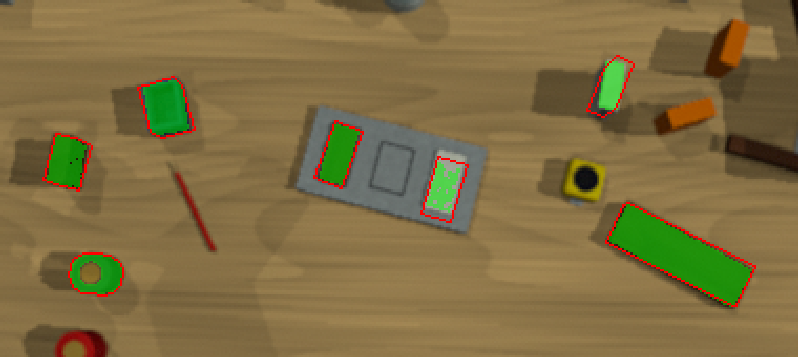

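All seven fits sit on their objects, though only coarsely for the white ones. Next: a planner helper, then a wrist look above the walnut side.

```bash
cat >> h.py <<'E'
def plan(x,y,z,jaw):
    """turn about tool x, then shift (mm) in the turned tool axes; jaw = world angle (deg) of jaw axis, mod 180"""
    s=status.sense();Q=R.from_quat(s['tool_rot']).as_matrix();zy=np.arctan2(Q[1,2],Q[0,2])
    d=(np.radians(jaw)-zy+np.pi/2)%np.pi-np.pi/2
    T=Q@R.from_rotvec([-d,0,0]).as_matrix();sh=T.T@(np.array([x,y,z])-s['tcp_pos'])*1000
    print('t',round(s['t'],2),'jaw now',round(np.degrees(zy),1),'xdir',Q[:,0].round(3),'q',s['q'].round(2),'tcp',s['tcp_pos'].round(4),'gap',round(s['finger_gap'],3),'F',s['force'].round(1))
    print('turn',round(-d,3),'or',round(-d+np.pi*np.sign(d),3),'shift',sh.round(1))
E
python3 -c "
from h import *
plan(.52,.39,.2,78.9)"
```

```text
t 0.2 jaw now 66.3 xdir [-0.001 -0.001 -1.   ] q [ 0.98  0.53  1.43  0.    1.18 -0.18] tcp [0.2504 0.5721 0.2306] gap 1.002 F [-0.   0.4 -0. ]
turn -0.219 or 2.923 shift [  30.6 -299.6 -126.8]
```

>>> {"method": "arm_command", "body": {"series": [[[0,0,0,-0.11],[0,0,0,-0.11],[4,-38,-16,0],[4,-38,-16,0],[4,-38,-16,0],[4,-38,-16,0],[4,-38,-16,0],[4,-38,-16,0],[4,-38,-16,0],[4,-34,-15,0]]], "jaw": 100}}

```text
t: 1.2
tcp_pos: [0.5224, 0.389, 0.1989]
tool_rot: [-0.449, 0.546, 0.449, 0.546]
force: [0.2, 1.0, -0.8]
finger_gap: 1.0
```

```bash
python3 - <<'E'
from h import *
plan(.5233,.3933,.2,78.9)
s=status.sense();I=snapshot('wrist');np.save('w1.npy',I);c=cam('wrist',s)
print('expected px',proj(c,[[.5233,.3933,.06]]))
cv2.imwrite('pics/w1.png',I[:,:,::-1])
E
```

```text
t 1.2 jaw now 78.9 xdir [-0. -0. -1.] q [ 0.47  0.6   1.39 -0.    1.15 -0.91] tcp [0.5224 0.389  0.1989] gap 1.0 F [ 0.2  1.  -0.8]
turn 0.0 or -3.141 shift [-1.1 -0.1  4.4]
expected px [[280.26038679 191.86979373]]
```

View pics/w1.png

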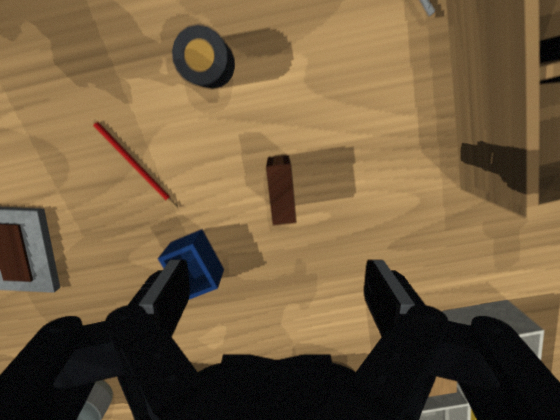

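Wrist view: walnut side at (281,190) with the top face visible, drawer at (191,265), weight at (203,56), base edge at the left. I'll refine the walnut, drawer and weight fits from this one picture.

```bash
cat >> h.py <<'E'
def wfit(I,c,n,k,uv,p0,dims,cy=0,show=None):
    m=blob(masks(I)[k] if isinstance(k,str) else k,uv)
    p,q=fit(c,m,p0[0],p0[1],dims,[p0[2]] if len(p0)>2 else np.linspace(0,np.pi,6,endpoint=False),cy)
    print(n,m.sum(),p[:2].round(4),'xdeg',round(np.degrees(p[2])%180,1),'IoU',round(q,3))
    if show is not None:
        show[m]=show[m]//2+np.array([0,127,0],np.uint8)
        cv2.polylines(show,[np.round(cv2.convexHull(proj(c,box(*p,*dims,cy)).astype(np.float32))).astype(int)],1,(0,0,255))
    return p
E
python3 - <<'E'
from h import *
I=np.load('w1.npy');c=cam('wrist');V=I[:,:,::-1].copy()
p=wfit(I,c,'walnut','dark',(281,190),(.523,.393,2.95),(.06,.024,0,.06),0,V)
wfit(I,c,'drawer','blue',(191,262),(.597,.275,.33),(.06,.044,0,.044),0,V)
wfit(I,c,'weight',masks(I)['steel'],(203,56),(.387,.348,0),(.05,.05,0,.05),1,V)
plan(p[0],p[1],.035,np.degrees(p[2])+90)
cv2.imwrite('pics/w1f.png',V[:330,60:360])
E
```

```text
walnut 1605 [0.5329 0.3895] xdeg 173.8 IoU 0.874
drawer 2152 [0.6044 0.271 ] xdeg 15.6 IoU 0.692
weight 2202 [0.3974 0.343 ] xdeg 179.5 IoU 0.669
t 1.25 jaw now 78.7 xdir [ 0.005 -0.003 -1.   ] q [ 0.46  0.6   1.39 -0.    1.15 -0.91] tcp [0.5279 0.3853 0.1983] gap 1.005 F [ 3.9 -1.6 -0.7]
turn -0.088 or 3.053 shift [163.3  -3.8   5. ]
```

View pics/w1f.png

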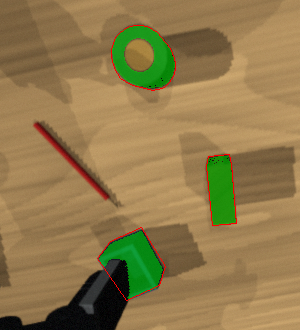

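The picture pose and the fit pose differed because the arm was still settling. I'll settle it and take the picture again.

>>> {"method": "arm_command", "body": {"series": [[[0,0,0,0],[0,0,0,0],[0,0,0,0]]]}}

```text
t: 1.55
tcp_pos: [0.5196, 0.3911, 0.1993]
tool_rot: [-0.45, 0.546, 0.45, 0.545]
force: [0.4, 0.5, -0.5]
finger_gap: 1.0
```

```bash
cat >> h.py <<'E'
def shoot(n='wrist'):
    s=status.sense();I=snapshot(n);c=cam(n,s);return I,c
E
python3 - <<'E'
from h import *
I,c=shoot()
p=wfit(I,c,'walnut','dark',(281,190),(.523,.393,2.95),(.06,.024,0,.06))
plan(p[0],p[1],.035,np.degrees(p[2])+90)
wfit(I,c,'drawer','blue',(191,262),(.597,.275,.33),(.06,.044,0,.044))
wfit(I,c,'weight',masks(I)['steel'],(203,56),(.387,.348,0),(.05,.05,0,.05),1)
plan(p[0],p[1],.035,np.degrees(p[2])+90)
E
```

```text
walnut 1622 [0.5261 0.3938] xdeg 175.0 IoU 0.894
t 1.6 jaw now 79.1 xdir [-0.001 -0.    -1.   ] q [ 0.47  0.6   1.4   0.    1.15 -0.91] tcp [0.5195 0.3912 0.1994] gap 0.999 F [ 0.3  0.1 -0.4]
turn -0.104 or 3.038 shift [164.4  -6.4   3.2]
drawer 2113 [0.599  0.2748] xdeg 12.3 IoU 0.685
weight 2246 [0.3898 0.347 ] xdeg 5.3 IoU 0.692
t 1.6 jaw now 79.1 xdir [-0.001 -0.    -1.   ] q [ 0.47  0.6   1.4   0.    1.15 -0.91] tcp [0.5195 0.3912 0.1994] gap 0.999 F [ 0.3  0.1 -0.4]
turn -0.104 or 3.038 shift [164.4  -6.4   3.2]
```

>>> {"method": "arm_command", "body": {"series": [[[0,-6,3,-0.1],[30,0,0,0],[45,0,0,0],[45,0,0,0],[35,0,0,0],[18,0,0,0],[6,0,0,0],[0,0,0,0],[0,0,0,0]]]}}

```text
t: 2.5
tcp_pos: [0.5279, 0.3931, 0.0217]
tool_rot: [-0.477, 0.522, 0.476, 0.523]
force: [-0.2, 0.3, -0.1]
finger_gap: 0.997
```

>>> {"method": "arm_command", "body": {"series": [[[0,0,0,0],[0,0,0,0],[0,0,0,0],[0,0,0,0],[0,0,0,0],[0,0,0,0],[0,0,0,0],[0,0,0,0]]], "jaw": 0, "force": 40}}

```text
t: 3.3
tcp_pos: [0.5276, 0.3922, 0.0208]
tool_rot: [-0.476, 0.522, 0.476, 0.523]
force: [-0.6, -0.0, 5.5]
finger_gap: 0.277
```

```bash
python3 - <<'E'
from h import *
plan(.526,.394,.15,85)
I,c=shoot();cv2.imwrite('pics/g1.png',I[100:,:,::-1])
E
```

```text
t 3.3 jaw now 84.7 xdir [ 0.001  0.    -1.   ] q [ 0.47  0.84  1.48 -0.    0.82 -1.01] tcp [0.5276 0.3922 0.0208] gap 0.277 F [-0.6 -0.   5.5]
turn -0.006 or 3.136 shift [-129.2    1.7    1.6]
```

View pics/g1.png

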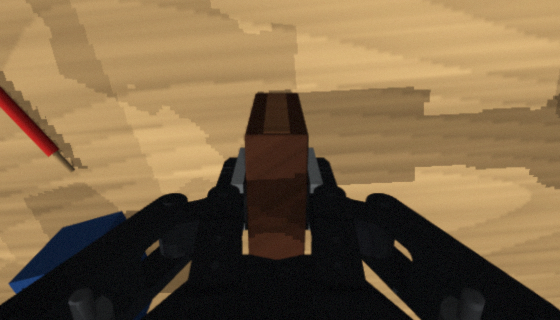

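Block gripped squarely. Its top face runs from about (277,235) to (277,355) in full-picture pixels. I'll check the block's offset in the grip, and look at the base from above next.

```bash
python3 - <<'E'
from h import *
c=cam('wrist');s=status.sense();Q=R.from_quat(s['tool_rot']).as_matrix()
P=unproj(c,[(247,235),(307,235),(252,355),(302,355)],.06);print(((P-s['tcp_pos'])@Q*1000).round(1))
plan(.52,-.01,.25,85-12)
E
```

```text
[[-39.2  31.4 -10.6]
 [-39.2  31.4  11.8]
 [-39.2 -24.7 -10.1]
 [-39.2 -24.7  11.4]]
t 3.35 jaw now 84.7 xdir [ 0.001  0.    -1.   ] q [ 0.47  0.84  1.48 -0.    0.82 -1.01] tcp [0.5276 0.3923 0.0208] gap 0.277 F [-0.4 -0.9  5.5]
turn 0.204 or -2.938 shift [-229.3 -110.5 -386.8]
```

>>> {"method": "arm_command", "body": {"series": [[[-20,0,0,0],[-45,0,0,0],[-50,0,0,0],[-50,0,0,0],[-50,0,0,0],[-15,0,0,0],[0,0,0,0]]]}}

```text
t: 4.05
tcp_pos: [0.5287, 0.393, 0.2536]
tool_rot: [-0.477, 0.52, 0.476, 0.525]
force: [0.1, 0.4, -1.0]
finger_gap: 0.277
```

>>> {"method": "arm_command", "body": {"series": [[[0,0,0,0.1],[0,0,0,0.1],[0,-18,-40,0],[0,-18,-40,0],[0,-18,-40,0],[0,-18,-40,0],[0,-18,-40,0],[0,-18,-40,0],[0,-18,-40,0],[0,-18,-40,0]]]}}

```text
t: 5.05
tcp_pos: [0.571, 0.0427, 0.2473]
tool_rot: [-0.42, 0.569, 0.423, 0.566]
force: [0.9, -0.4, -0.4]
finger_gap: 0.275
```

>>> {"method": "arm_command", "body": {"series": [[[0,-20,-35,0],[0,-20,-20,0],[0,-4,-12,0],[0,0,0,0],[0,0,0,0],[0,0,0,0]]]}}

```text
t: 5.65
tcp_pos: [0.5945, -0.0309, 0.2497]
tool_rot: [-0.421, 0.568, 0.423, 0.567]
force: [-0.1, 1.0, -0.7]
finger_gap: 0.276
```

```bash
python3 - <<'E'
from h import *
plan(.52,-.01,.25,73)
I,c=shoot();np.save('w2.npy',I);np.save('w2E.npy',c[2]);cv2.imwrite('pics/w2.png',I[:,:,::-1])
E
```

```text
t 5.65 jaw now 73.3 xdir [-0.002  0.001 -1.   ] q [-0.24  0.47  1.49  0.    1.19 -1.52] tcp [ 0.5945 -0.0309  0.2497] gap 0.276 F [-0.1  1.  -0.7]
turn 0.006 or -3.136 shift [-0.2 77.4 -1.8]
```

View pics/w2.png

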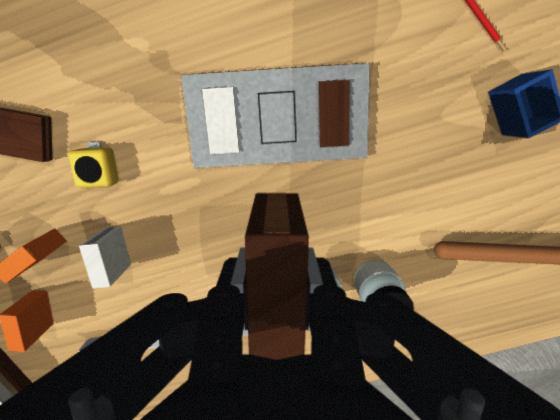

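The base is clear: seats at (222,120) white and (334,113) walnut, outline at (277,117). I'll fit all three, plus the white side at (105,257) and the drawer at (525,104).

```bash
python3 - <<'E'
from h import *
I=np.load('w2.npy');K,d,_=cam('wrist');c=(K,d,np.load('w2E.npy'));M=masks(I);V=I[:,:,::-1].copy()
H=cv2.cvtColor(I,cv2.COLOR_RGB2HSV)
a=np.radians(163)
w=wfit(I,c,'seat_wal','dark',(334,113),(.545,.055,a),(.076,.036,.0155,.016),0,V)
v=(H[...,2]>195)&(H[...,1]<40)
h=wfit(I,c,'seat_whi',v,(222,120),(.504,-.076,a),(.076,.036,.0155,.016),0,V)
g=np.zeros(I.shape[:2],bool);g[55:180,170:385]=H[55:180,170:385,1]<55
g=cv2.morphologyEx(g.astype(np.uint8),cv2.MORPH_OPEN,np.ones((3,3)));cn=max(cv2.findContours(g,cv2.RETR_EXTERNAL,cv2.CHAIN_APPROX_NONE)[0],key=cv2.contourArea)
m=cv2.drawContours(np.zeros_like(g),[cn],-1,1,-1)>0
b=wfit(I,c,'base',m,(277,117),(.525,-.01,a),(.11,.22,0,.012),0,V)
print('mid seats',((w+h)/2)[:2].round(4),'dist',np.hypot(*(w-h)[:2]).round(4),'y dir deg',np.degrees(np.arctan2(*(w-h)[1::-1])).round(2))
wfit(I,c,'outline->skip',M['blue'],(525,104),(.599,.275,.23),(.06,.044,0,.044),0,V)
wm=np.zeros_like(m);wm[215:300,70:140]=(H[215:300,70:140,1]<60)
wfit(I,c,'white',wm,(105,257),(.637,-.282,-.3),(.06,.024,0,.06),0,V)
cv2.imwrite('pics/w2f.png',V[:310])
E
```

```text
seat_wal 1920 [0.5465 0.0563] xdeg 167.1 IoU 0.904
seat_whi 1947 [ 0.5152 -0.076 ] xdeg 166.2 IoU 0.934
base 17089 [ 0.5316 -0.0101] xdeg 166.8 IoU 0.976
mid seats [ 0.5309 -0.0099] dist 0.1359 y dir deg 76.68
outline->skip 3542 [0.5988 0.2777] xdeg 12.2 IoU 0.931
white 2172 [ 0.6347 -0.2785] xdeg 162.7 IoU 0.924
```

View pics/w2f.png

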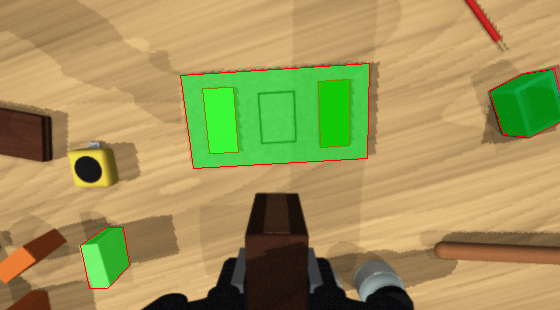

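Consistent: base centre (0.531,-0.010), y axis at 76.75°, seats 135.9 mm apart (136 expected).

```bash
python3 - <<'E'
from h import *
plan(.5482,.0558,.25,76.75)
E
```

```text
t 5.7 jaw now 73.3 xdir [-0.001  0.001 -1.   ] q [-0.24  0.47  1.49  0.    1.19 -1.52] tcp [ 0.5948 -0.0309  0.25  ] gap 0.274 F [-0.3 -0.2 -1.1]
turn -0.06 or 3.082 shift [ 0.1 65.2 73.7]
```

>>> {"method": "arm_command", "body": {"series": [[[0,0,0,-0.06],[20,22,25,0],[40,25,30,0],[45,18,19,0],[40,0,0,0],[25,0,0,0],[0,0,0,0],[0,0,0,0],[0,0,0,0]]]}}

```text
t: 6.6
tcp_pos: [0.5532, 0.05, 0.088]
tool_rot: [-0.44, 0.554, 0.438, 0.556]
force: [0.2, 0.2, -1.2]
finger_gap: 0.277
```

```bash
python3 - <<'E'
from h import *
plan(.5482,.0558,.0375,76.75)
E
```

```text
t 6.6 jaw now 76.7 xdir [ 0.004 -0.    -1.   ] q [-0.11  0.64  1.73  0.    0.77 -1.45] tcp [0.5532 0.05   0.088 ] gap 0.277 F [ 0.2  0.2 -1.2]
turn -0.001 or 3.141 shift [50.5  6.4  4.5]
```

>>> {"method": "arm_command", "body": {"series": [[[0,6,4,0],[20,0,0,0],[15,0,0,0],[10,0,0,0],[0,0,0,0],[0,0,0,0],[0,0,0,0]]]}}

```text
t: 7.3
tcp_pos: [0.5475, 0.055, 0.0421]
tool_rot: [-0.439, 0.554, 0.438, 0.555]
force: [0.6, -0.1, -0.3]
finger_gap: 0.277
```

```bash
python3 - <<'E'
from h import *
plan(.5482,.0558,.0372,76.75)
E
```

```text
t 7.3 jaw now 76.7 xdir [ 0.002 -0.    -1.   ] q [-0.1   0.72  1.76 -0.    0.66 -1.44] tcp [0.5475 0.055  0.0421] gap 0.277 F [ 0.6 -0.1 -0.3]
turn -0.002 or 3.14 shift [ 4.9 -0.5  0.9]
```

>>> {"method": "arm_command", "body": {"series": [[[3,0,1,0],[2,0,0,0],[0,0,0,0],[0,0,0,0],[0,0,0,0]]]}}

```text
t: 7.8
tcp_pos: [0.5475, 0.0561, 0.0368]
tool_rot: [-0.439, 0.554, 0.438, 0.555]
force: [-0.1, 0.8, 4.7]
finger_gap: 0.28
```

```bash
python3 - <<'E'
from h import *
plan(.5482,.0558,.0372,76.75)
I,c=shoot();cv2.imwrite('pics/p1.png',I[:,:,::-1])
E
```

```text
t 7.8 jaw now 76.7 xdir [ 0.001 -0.    -1.   ] q [-0.1   0.73  1.76  0.    0.65 -1.44] tcp [0.5475 0.0561 0.0368] gap 0.28 F [-0.1  0.8  4.7]
turn -0.002 or 3.14 shift [-0.4 -0.7 -0.1]
```

View pics/p1.png

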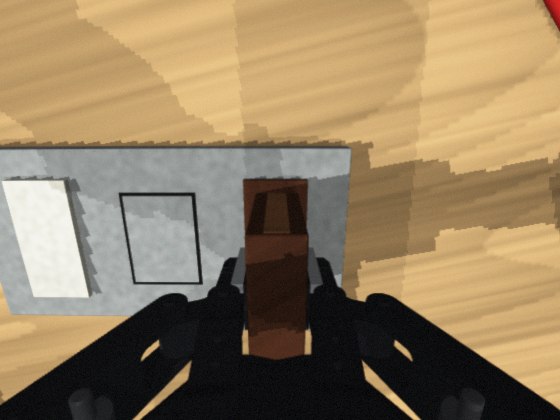

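The side stands on the seat with equal seat margins showing left and right. Release and lift.

>>> {"method": "arm_command", "body": {"series": [[[0,0,0,0],[0,0,0,0],[0,0,0,0],[0,0,0,0],[-20,0,0,0],[-40,0,0,0],[-45,0,0,0],[-45,0,0,0],[-40,0,0,0],[0,0,0,0]]], "jaw": 70}}

```text
t: 8.85
tcp_pos: [0.5509, 0.0558, 0.2322]
tool_rot: [-0.442, 0.551, 0.435, 0.558]
force: [0.1, 0.2, 0.4]
finger_gap: 0.702
```

```bash
cat >> h.py <<'E'
B0=np.array([.531,-.010]);BA=np.radians(166.75)
def rel(P):
    "world points -> base frame mm"
    q=np.asarray(P)[...,:2]-B0;ux=np.array([np.cos(BA),np.sin(BA)]);uy=np.array([np.sin(BA),-np.cos(BA)]);return np.stack([q@ux,q@uy],-1)*1000
E
python3 - <<'E'
from h import *
I,c=shoot()
p=wfit(I,c,'walnut on seat','dark',proj(c,[[.5466,.0562,.06]])[0],(.5466,.0562,BA),(.06,.024,.016,.076))
print(rel(p[:2]))
plan(.6347,-.2785,.2,72.7)
E
```

```text
walnut on seat 1960 [0.5404 0.0581] xdeg 166.7 IoU 0.834
[ 6.42837581 68.44301184]
t 8.9 jaw now 76.7 xdir [ 0.007 -0.001 -1.   ] q [-0.1   0.43  1.63 -0.    1.08 -1.44] tcp [0.5489 0.0559 0.2294] gap 0.7 F [ 0.5  0.1 -0.8]
turn 0.069 or -3.072 shift [  30.2 -181.1 -293.8]
```

>>> {"method": "arm_command", "body": {"series": [[[0,0,0,0.07],[0,-23,-37,0],[0,-23,-37,0],[0,-23,-37,0],[0,-23,-37,0],[0,-23,-37,0],[0,-23,-37,0],[0,-23,-37,0],[10,-15,-24,0],[20,-5,-10,0]]], "jaw": 100}}

```text
t: 9.9
tcp_pos: [0.633, -0.2816, 0.195]
tool_rot: [-0.419, 0.57, 0.417, 0.57]
force: [-0.2, 0.3, 0.2]
finger_gap: 1.0
```

>>> {"method": "arm_command", "body": {"series": [[[0,0,0,0],[0,0,0,0],[0,0,0,0],[0,0,0,0]]]}}

```text
t: 10.3
tcp_pos: [0.6328, -0.2765, 0.1972]
tool_rot: [-0.42, 0.569, 0.419, 0.57]
force: [1.5, -0.6, 0.6]
finger_gap: 0.997
```

```bash
python3 - <<'E'
from h import *
I,c=shoot();V=I[:,:,::-1].copy();H=cv2.cvtColor(I,cv2.COLOR_RGB2HSV)
uv=proj(c,[[.6347,-.2785,.04]])[0];print(uv)
m=cv2.morphologyEx((H[...,1]<60).astype(np.uint8),cv2.MORPH_OPEN,np.ones((3,3)))&(H[...,2]>60)
p=wfit(I,c,'white',m>0,uv,(.6347,-.2785,np.radians(162.7)),(.06,.024,0,.06),0,V)
plan(p[0],p[1],.02,np.degrees(p[2])+90)
cv2.imwrite('pics/w3.png',V)
E
```

```text
[274.30868569 189.259912  ]
white 1652 [ 0.6346 -0.2773] xdeg 168.6 IoU 0.894
t 10.35 jaw now 72.7 xdir [ 0.001 -0.001 -1.   ] q [-0.57  0.65  1.29  0.    1.2  -1.84] tcp [ 0.6329 -0.2767  0.1974] gap 0.996 F [-0.4  0.4  0. ]
turn -0.103 or 3.039 shift [177.4  -1.6  -0.2]
```

View pics/w3.png

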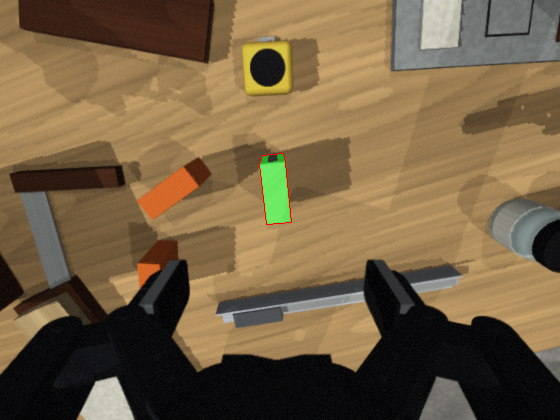

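Fit matches the white side at (275,190). I'll half-close the jaw for clearance from the orange block.

>>> {"method": "arm_command", "body": {"series": [[[0,-2,0,-0.1],[30,0,0,0],[45,0,0,0],[45,0,0,0],[35,0,0,0],[16,0,0,0],[6,0,0,0],[0,0,0,0],[0,0,0,0]]], "jaw": 65}}

```text
t: 11.25
tcp_pos: [0.636, -0.279, 0.0216]
tool_rot: [-0.448, 0.548, 0.445, 0.548]
force: [0.6, 0.0, 0.7]
finger_gap: 0.651
```

>>> {"method": "arm_command", "body": {"series": [[[0,0,0,0],[0,0,0,0],[0,0,0,0],[0,0,0,0],[0,0,0,0],[0,0,0,0]]], "jaw": 0, "force": 40}}

```text
t: 11.85
tcp_pos: [0.6352, -0.2788, 0.021]
tool_rot: [-0.448, 0.548, 0.446, 0.548]
force: [-0.8, 0.1, 6.8]
finger_gap: 0.277
```

```bash
python3 - <<'E'
from h import *
s=status.sense();Q=R.from_quat(s['tool_rot']).as_matrix();print('block offset in tool',(np.array([.6346,-.2773,0])-s['tcp_pos'])@Q*1000)
plan(.5154,-.0762,.24,76.75)
I,c=shoot()
H=cv2.cvtColor(I,cv2.COLOR_RGB2HSV)
for v in range(190,380,3): print(v,H[v,277,1],H[v,277,2],end='; ')
E
```

```text
block offset in tool [20.98269534  0.96278759  1.39615013]
t 11.85 jaw now 78.4 xdir [ 0.002 -0.001 -1.   ] q [-0.57  0.87  1.38 -0.    0.89 -1.94] tcp [ 0.6352 -0.2788  0.021 ] gap 0.277 F [-0.8  0.1  6.8]
turn 0.028 or -3.113 shift [-219.6  162.5  169.6]
190 123 108; 193 76 77; 196 18 58; 199 13 58; 202 4 57; 205 13 59; 208 22 59; 211 0 54; 214 9 55; 217 9 59; 220 18 56; 223 26 58; 226 9 60; 229 5 52; 232 10 80; 235 24 151; 238 20 214; 241 21 210; 244 18 211; 247 21 211; 250 21 215; 253 19 214; 256 19 213; 259 20 217; 262 20 208; 265 21 136; 268 23 132; 271 21 136; 274 25 135; 277 21 136; 280 20 139; 283 19 132; 286 25 133; 289 28 136; 292 21 133; 295 24 136; 298 24 138; 301 20 139; 304 23 142; 307 23 144; 310 24 140; 313 24 140; 316 23 144; 319 21 146; 322 23 175; 325 21 170; 328 20 152; 331 22 189; 334 17 219; 337 18 222; 340 18 221; 343 20 221; 346 19 219; 349 17 221; 352 20 222; 355 19 219; 358 22 212; 361 43 12; 364 39 13; 367 255 2; 370 68 15; 373 45 17; 376 51 15; 379 28 18;
```

>>> {"method": "arm_command", "body": {"series": [[[-20,0,0,0.03],[-40,0,0,0],[-45,0,0,0],[-40,10,10,0],[-10,35,36,0],[0,35,36,0],[0,35,36,0],[0,28,30,0],[0,12,16,0],[0,6,6,0]]]}}

```text
t: 12.9
tcp_pos: [0.517, -0.0754, 0.1742]
tool_rot: [-0.439, 0.554, 0.439, 0.554]
force: [1.1, -0.8, -1.0]
finger_gap: 0.275
```

>>> {"method": "arm_command", "body": {"series": [[[20,0,0,0],[20,0,0,0],[0,0,0,0],[0,0,0,0]]]}}

```text
t: 13.3
tcp_pos: [0.5188, -0.0782, 0.134]
tool_rot: [-0.439, 0.555, 0.438, 0.555]
force: [-0.6, 0.4, -1.4]
finger_gap: 0.278
```

```bash
python3 - <<'E'
from h import *
plan(.5168,-.0765,.037,76.75)
E
```

```text
t 13.3 jaw now 76.6 xdir [ 0.001 -0.    -1.   ] q [-0.36  0.54  1.78 -0.    0.83 -1.7 ] tcp [ 0.5188 -0.0782  0.134 ] gap 0.278 F [-0.6  0.4 -1.4]
turn -0.002 or 3.139 shift [97.   2.4  1.2]
```

>>> {"method": "arm_command", "body": {"series": [[[20,2,1,0],[35,0,0,0],[22,0,0,0],[10,0,0,0],[5,0,0,0],[0,0,0,0],[0,0,0,0],[0,0,0,0]]]}}

```text
t: 14.1
tcp_pos: [0.5169, -0.0759, 0.0432]
tool_rot: [-0.439, 0.554, 0.438, 0.555]
force: [-0.5, 0.3, -0.8]
finger_gap: 0.277
```

```bash
python3 - <<'E'
from h import *
plan(.5168,-.0765,.037,76.75)
E
```

```text
t 14.1 jaw now 76.7 xdir [ 0.002 -0.001 -1.   ] q [-0.36  0.7   1.83 -0.    0.61 -1.7 ] tcp [ 0.5169 -0.0759  0.0432] gap 0.277 F [-0.5  0.3 -0.8]
turn -0.001 or 3.14 shift [ 6.2 -0.1 -0.6]
```

>>> {"method": "arm_command", "body": {"series": [[[4,0,0,0],[2,0,0,0],[0,0,0,0],[0,0,0,0],[0,0,0,0]]]}}

```text
t: 14.6
tcp_pos: [0.5163, -0.0757, 0.037]
tool_rot: [-0.439, 0.554, 0.438, 0.555]
force: [-2.4, -0.2, 6.4]
finger_gap: 0.271
```

>>> {"method": "arm_command", "body": {"series": [[[0,0,0,0],[0,0,0,0],[0,0,0,0],[-20,0,0,0],[-45,0,0,0],[-45,0,0,0],[-45,-20,20,0],[-40,-30,25,0],[-18,-25,20,0],[0,-5,3,0]]], "jaw": 60}}

```text
t: 15.6
tcp_pos: [0.6094, -0.0297, 0.2461]
tool_rot: [-0.442, 0.552, 0.436, 0.557]
force: [-0.0, -0.6, 0.1]
finger_gap: 0.599
```

>>> {"method": "arm_command", "body": {"series": [[[0,0,0,0],[0,0,0,0],[0,0,0,0]]]}}

```text
t: 15.9
tcp_pos: [0.6024, -0.0308, 0.2404]
tool_rot: [-0.437, 0.556, 0.44, 0.554]
force: [-1.2, 0.6, -0.9]
finger_gap: 0.601
```

```bash
python3 - <<'E'
from h import *
I,c=shoot();V=I[:,:,::-1].copy();np.save('w4.npy',I)
for w in ([.5466,.0562],[.5154,-.0762]):
    P=box(*w,BA,.06,.024,.016,.076);
    for q in (P[:4],P[4:]): cv2.polylines(V,[np.round(proj(c,q)).astype(int)],1,(0,255,0))
P=box(*B0,BA,.11,.22,0,.012)[4:];cv2.polylines(V,[np.round(proj(c,P)).astype(int)],1,(0,0,255))
plan(.599,.276,.2,102)
cv2.imwrite('pics/w4.png',cv2.resize(V[40:240,140:420],None,fx=2.8,fy=2.8))
E
```

```text
t 15.95 jaw now 76.6 xdir [-0.004  0.001 -1.   ] q [-0.24  0.49  1.48 -0.    1.18 -1.57] tcp [ 0.6027 -0.0309  0.2407] gap 0.6 F [ 0.4 -0.2 -1. ]
turn -0.443 or 2.698 shift [ 41.  -60.3 300.9]
```

View pics/w4.png

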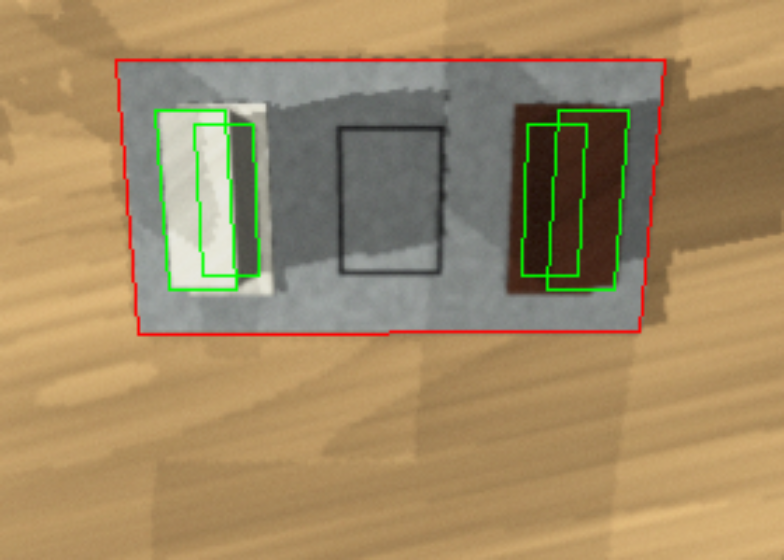

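Both sides sit on their target outlines (green) to within about a pixel, and the base outline agrees. On to the drawer, gripping across its 60 mm length.

>>> {"method": "arm_command", "body": {"series": [[[0,0,0,0.14],[0,0,0,0.14],[0,0,0,0.14],[0,0,0,0.14],[0,0,0,0.14],[0,0,0,0.14],[0,0,0,0.14],[0,0,0,0.14],[0,0,0,0],[0,0,0,0]]], "jaw": 100}}

```text
t: 16.95
tcp_pos: [0.6038, -0.0309, 0.2417]
tool_rot: [-0.078, 0.703, 0.078, 0.702]
force: [-0.4, 0.1, -0.1]
finger_gap: 1.002
```

```bash
python3 - <<'E'
from h import *
plan(.599,.276,.2,12.2)
E
```

```text
t 16.95 jaw now 12.6 xdir [-0.001  0.    -1.   ] q [-0.24  0.49  1.47 -0.    1.18 -0.46] tcp [ 0.6038 -0.0309  0.2417] gap 1.002 F [-0.4  0.1 -0.1]
turn 0.007 or -3.134 shift [ 41.8 301.   60.2]
```

>>> {"method": "arm_command", "body": {"series": [[[0,25,5,0],[0,43,9,0],[0,43,9,0],[5,43,9,0],[10,43,9,0],[12,43,9,0],[10,35,6,0],[5,20,3,0],[0,6,1,0],[0,0,0,0]]]}}

```text
t: 17.95
tcp_pos: [0.5977, 0.2766, 0.2]
tool_rot: [-0.078, 0.703, 0.078, 0.703]
force: [0.5, -1.4, 0.6]
finger_gap: 1.001
```

>>> {"method": "arm_command", "body": {"series": [[[0,0,0,0],[0,0,0,0],[0,0,0,0]]]}}

```text
t: 18.25
tcp_pos: [0.5984, 0.275, 0.2007]
tool_rot: [-0.076, 0.703, 0.076, 0.703]
force: [0.3, 0.3, 0.0]
finger_gap: 0.997
```

```bash
python3 - <<'E'
from h import *
I,c=shoot();V=I[:,:,::-1].copy()
p=wfit(I,c,'drawer','blue',proj(c,[[.599,.276,.03]])[0],(.599,.276,.21),(.06,.044,0,.044),0,V)
plan(p[0],p[1],.006,np.degrees(p[2]))
cv2.imwrite('pics/w5.png',V)
E
```

```text
drawer 2696 [0.5994 0.2741] xdeg 13.1 IoU 0.905
t 18.3 jaw now 12.4 xdir [ 0.001 -0.    -1.   ] q [ 0.26  0.61  1.37 -0.    1.16  0.05] tcp [0.5984 0.2751 0.2006] gap 1.001 F [ 0.  -0.   0.1]
turn -0.013 or 3.129 shift [194.6  -1.2   0.7]
```

View pics/w5.png

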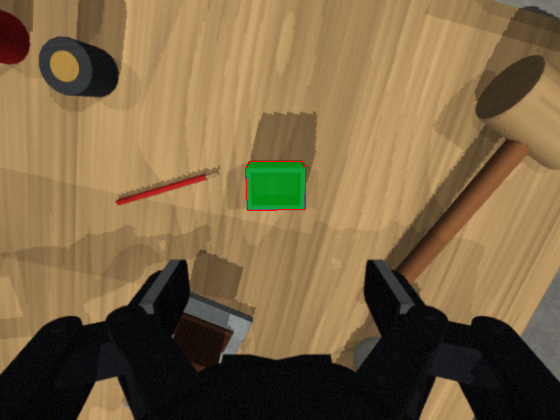

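The fit sits exactly on the drawer. Descend and grip.

>>> {"method": "arm_command", "body": {"series": [[[20,-1,1,-0.01],[40,0,0,0],[45,0,0,0],[40,0,0,0],[30,0,0,0],[14,0,0,0],[5,0,0,0],[0,0,0,0],[0,0,0,0]]]}}

```text
t: 19.2
tcp_pos: [0.6006, 0.2758, 0.008]
tool_rot: [-0.08, 0.701, 0.081, 0.704]
force: [-0.3, 0.2, -0.5]
finger_gap: 1.0
```

>>> {"method": "arm_command", "body": {"series": [[[0,0,0,0],[0,0,0,0],[0,0,0,0],[0,0,0,0],[0,0,0,0]]], "jaw": 0, "force": 40}}

```text
t: 19.7
tcp_pos: [0.6, 0.2758, 0.0079]
tool_rot: [-0.08, 0.702, 0.081, 0.703]
force: [-0.7, -0.3, 6.4]
finger_gap: 0.698
```

```bash
python3 - <<'E'
from h import *
s=status.sense();Q=R.from_quat(s['tool_rot']).as_matrix();o=(np.array([.5994,.2741,0])-s['tcp_pos'])@Q;print('offset',o*1000)
plan(.531,-.01,.022,-13.25)
E
```

```text
offset [ 7.90195738 -1.55469825 -1.03457671]
t 19.7 jaw now 13.1 xdir [ 0.002  0.001 -1.   ] q [0.26 0.86 1.47 0.   0.81 0.03] tcp [0.6    0.2758 0.0079] gap 0.698 F [-0.7 -0.3  6.4]
turn 0.459 or -2.682 shift [ -14.4 -294.    -1.7]
```

>>> {"method": "arm_command", "body": {"series": [[[-20,0,0,0],[-40,0,0,0],[-45,0,0,0],[-35,0,0,0.115],[-15,0,0,0.115],[-5,0,0,0.115],[0,0,0,0.115],[0,-20,0,0],[0,-40,0,0],[0,-45,0,0]]]}}

```text
t: 20.7
tcp_pos: [0.5746, 0.1733, 0.1662]
tool_rot: [0.081, 0.702, -0.081, 0.703]
force: [0.2, -0.5, -1.6]
finger_gap: 0.699
```

>>> {"method": "arm_command", "body": {"series": [[[0,-45,0,0],[0,-45,0,0],[0,-45,0,0],[0,-30,0,0],[0,-16,0,0],[0,-6,0,0],[0,0,0,0],[0,0,0,0],[0,0,0,0]]]}}

```text
t: 21.6
tcp_pos: [0.5322, -0.0076, 0.1662]
tool_rot: [0.081, 0.702, -0.081, 0.702]
force: [-0.5, 0.5, 0.6]
finger_gap: 0.697
```

```bash
python3 - <<'E'
from h import *
plan(.5313,-.0085,.02,-13.25)
E
```

```text
t 21.6 jaw now -13.2 xdir [ 0.  0. -1.] q [-0.22  0.49  1.73  0.    0.92  0.01] tcp [ 0.5322 -0.0076  0.1662] gap 0.697 F [-0.5  0.5  0.6]
turn 0.001 or -3.141 shift [146.2  -1.1  -0.7]
```

>>> {"method": "arm_command", "body": {"series": [[[20,-1,-1,0],[40,0,0,0],[40,0,0,0],[25,0,0,0],[10,0,0,0],[5,0,0,0],[0,0,0,0],[0,0,0,0],[0,0,0,0]]]}}

```text
t: 22.5
tcp_pos: [0.5318, -0.0096, 0.0275]
tool_rot: [0.082, 0.701, -0.082, 0.703]
force: [1.0, -0.4, -0.2]
finger_gap: 0.697
```

```bash
python3 - <<'E'
from h import *
plan(.5313,-.0085,.02,-13.25)
E
```

```text
t 22.5 jaw now -13.3 xdir [ 0.003 -0.001 -1.   ] q [-0.23  0.73  1.81 -0.    0.6   0.  ] tcp [ 0.5318 -0.0096  0.0275] gap 0.697 F [ 1.  -0.4 -0.2]
turn -0.001 or 3.141 shift [ 7.5  0.9 -0.7]
```

>>> {"method": "arm_command", "body": {"series": [[[4,1,-1,0],[3,0,0,0],[0,0,0,0],[0,0,0,0],[0,0,0,0]]]}}

```text
t: 23.0
tcp_pos: [0.5303, -0.0082, 0.0199]
tool_rot: [0.082, 0.702, -0.082, 0.703]
force: [-0.6, 1.0, 4.9]
finger_gap: 0.699
```

>>> {"method": "arm_command", "body": {"series": [[[0,0,0,0],[0,0,0,0],[0,0,0,0],[-20,0,0,0],[-45,0,0,0],[-45,0,0,0],[-45,-20,0,0],[-40,-35,0,0],[-18,-25,0,0],[0,-5,0,0]]], "jaw": 88}}

```text
t: 24.0
tcp_pos: [0.5125, -0.0917, 0.2329]
tool_rot: [0.082, 0.7, -0.084, 0.705]
force: [0.6, 0.2, -1.0]
finger_gap: 0.88
```

>>> {"method": "arm_command", "body": {"series": [[[0,0,0,0],[0,0,0,0],[0,0,0,0]]]}}

```text
t: 24.3
tcp_pos: [0.5101, -0.0876, 0.2282]
tool_rot: [0.082, 0.704, -0.081, 0.701]
force: [0.9, 1.3, -0.6]
finger_gap: 0.885
```

```bash
python3 - <<'E'
from h import *
I,c=shoot();V=I[:,:,::-1].copy()
p=wfit(I,c,'drawer','blue',proj(c,[[.531,-.01,.04]])[0],(.531,-.01,BA),(.06,.044,.012,.056));print('base frame mm',rel(p[:2]))
for w in ([.5466,.0562],[.5154,-.0762]):
    P=box(*w,BA,.06,.024,.016,.076);cv2.polylines(V,[np.round(proj(c,P[4:])).astype(int)],1,(0,255,0))
P=box(*B0,BA,.11,.22,0,.012)[4:];cv2.polylines(V,[np.round(proj(c,P)).astype(int)],1,(0,0,255))
P=box(*B0,BA,.06,.044,.012,.056)[4:];cv2.polylines(V,[np.round(proj(c,P)).astype(int)],1,(0,255,255))
plan(.429,-.374,.2,-25.2)
cv2.imwrite('pics/w6.png',cv2.resize(V[0:300,100:460],None,fx=2,fy=2))
E
```

```text
drawer 2776 [ 0.5311 -0.0091] xdeg 166.8 IoU 0.947
base frame mm [0.11839171 0.91094266]
t 24.35 jaw now -13.2 xdir [-0.003  0.001 -1.   ] q [-0.39  0.39  1.7   0.    1.06 -0.16] tcp [ 0.5103 -0.0877  0.2283] gap 0.882 F [ 0.6 -0.6 -0.1]
turn 0.209 or -2.932 shift [  28.2 -293.7   48.5]
```

View pics/w6.png

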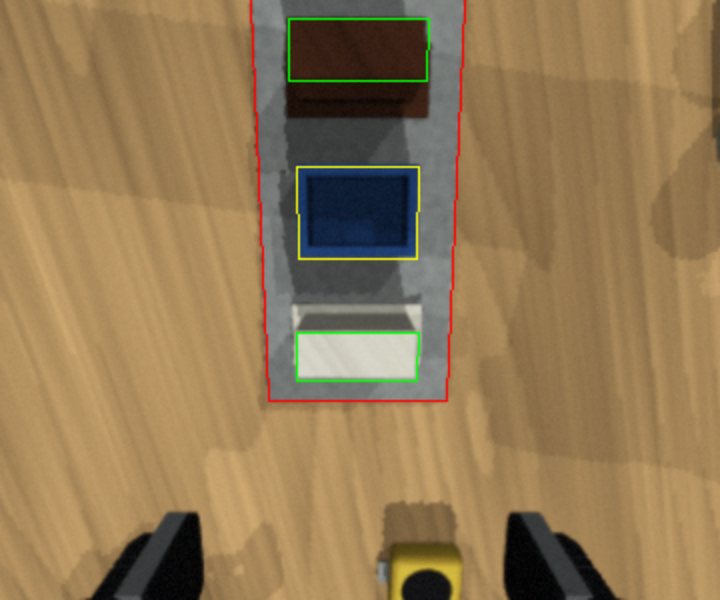

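Sides and drawer all agree with their outlines; the drawer is within about 1 mm. Now the board.

>>> {"method": "arm_command", "body": {"series": [[[0,0,0,0.105],[0,-15,3,0.105],[0,-40,7,0],[0,-45,7,0],[0,-45,7,0],[5,-45,7,0],[8,-45,7,0],[8,-35,6,0],[5,-18,3,0],[2,-6,1,0]]], "jaw": 100}}

```text
t: 25.35
tcp_pos: [0.4297, -0.3762, 0.2004]
tool_rot: [0.156, 0.69, -0.155, 0.689]
force: [0.6, 0.6, -0.5]
finger_gap: 0.999
```

>>> {"method": "arm_command", "body": {"series": [[[0,0,0,0],[0,0,0,0],[0,0,0,0],[0,0,0,0]]]}}

```text
t: 25.75
tcp_pos: [0.4308, -0.3743, 0.2023]
tool_rot: [0.154, 0.69, -0.154, 0.69]
force: [0.2, 0.1, -0.6]
finger_gap: 1.0
```

```bash
python3 - <<'E'
from h import *
I,c=shoot();V=I[:,:,::-1].copy()
p=wfit(I,c,'board','dark',proj(c,[[.429,-.374,.018]])[0],(.429,-.374,np.radians(154.8)),(.056,.18,0,.018),0,V)
plan(p[0],p[1],.0,np.degrees(p[2]))
cv2.imwrite('pics/w7.png',V)
E
```

```text
board 8007 [ 0.4301 -0.3743] xdeg 152.3 IoU 0.957
t 25.8 jaw now -25.2 xdir [ 0. -0. -1.] q [-0.91  0.49  1.6   0.    1.05 -0.47] tcp [ 0.4307 -0.3745  0.2023] gap 0.999 F [0.5 0.1 0.3]
turn 0.043 or -3.098 shift [ 2.023e+02 -1.000e-01 -7.000e-01]
```

View pics/w7.png

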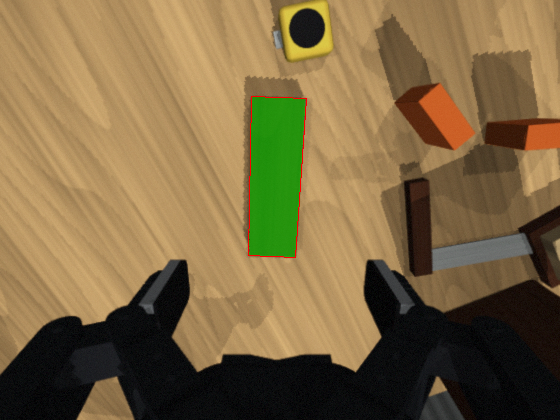

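>>> {"method": "arm_command", "body": {"series": [[[20,0,-1,0.043],[40,0,0,0],[45,0,0,0],[40,0,0,0],[30,0,0,0],[15,0,0,0],[8,0,0,0],[3,0,0,0],[0,0,0,0],[0,0,0,0]]]}}

```text
t: 26.8
tcp_pos: [0.43, -0.3759, 0.0022]
tool_rot: [0.169, 0.686, -0.17, 0.687]
force: [0.9, -0.3, -0.3]
finger_gap: 0.999
```

>>> {"method": "arm_command", "body": {"series": [[[0,0,0,0],[0,0,0,0],[0,0,0,0],[0,0,0,0],[0,0,0,0],[0,0,0,0]]], "jaw": 0, "force": 60}}

```text
t: 27.4
tcp_pos: [0.4296, -0.3755, 0.0021]
tool_rot: [0.169, 0.686, -0.17, 0.687]
force: [-0.6, 0.9, 6.4]
finger_gap: 0.64
```

```bash
python3 - <<'E'
from h import *
s=status.sense();Q=R.from_quat(s['tool_rot']).as_matrix();o=(np.array([.4301,-.3743,0])-s['tcp_pos'])@Q;print('offset',o*1000)
plan(.531,-.01,.08,-13.25)
E
```

```text
offset [ 2.05210998  1.31594221 -0.14730755]
t 27.4 jaw now -27.8 xdir [ 0.001 -0.001 -1.   ] q [-0.91  0.8   1.71 -0.    0.62 -0.43] tcp [ 0.4296 -0.3755  0.0021] gap 0.64 F [-0.6  0.9  6.4]
turn -0.254 or 2.888 shift [-78.3 379.   15. ]
```

>>> {"method": "arm_command", "body": {"series": [[[-20,0,0,0],[-40,0,0,0],[-45,0,0,0],[-40,0,0,0],[-20,0,0,-0.08],[-7,0,0,-0.09],[0,0,0,-0.084],[0,15,1,0],[0,35,2,0],[0,42,2,0]]]}}

```text
t: 28.4
tcp_pos: [0.455, -0.2856, 0.1724]
tool_rot: [0.083, 0.702, -0.083, 0.702]
force: [0.7, 0.2, -0.9]
finger_gap: 0.638
```

>>> {"method": "arm_command", "body": {"series": [[[0,42,1,0],[0,42,1,0],[0,42,1,0],[0,42,2,0],[0,42,2,0],[0,35,2,0],[0,25,1,0],[0,12,0,0],[0,4,0,0],[0,0,0,0]]]}}

```text
t: 29.4
tcp_pos: [0.5299, -0.0104, 0.1726]
tool_rot: [0.081, 0.703, -0.082, 0.702]
force: [-0.6, -0.8, -1.7]
finger_gap: 0.637
```

>>> {"method": "arm_command", "body": {"series": [[[0,0,0,0],[0,0,0,0],[0,0,0,0]]]}}

```text
t: 29.7
tcp_pos: [0.5303, -0.0115, 0.1728]
tool_rot: [0.082, 0.702, -0.082, 0.702]
force: [-0.2, -0.0, -1.5]
finger_gap: 0.637
```

```bash
python3 - <<'E'
from h import *
plan(.5307,-.0113,.0785,-13.25)
I,c=shoot();V=I[:,:,::-1].copy()
s=status.sense();Q=R.from_quat(s['tool_rot']).as_matrix()
z0=s['tcp_pos'][2]-.0021
m=cv2.morphologyEx(masks(I)['dark'].astype(np.uint8),cv2.MORPH_OPEN,np.ones((3,3)))
uv=proj(c,[s['tcp_pos']+Q@np.array([-.016,.055,0])])[0];mb=blob(m,uv);r=np.argwhere(mb);print('board mask rows',r.min(0),r.max(0),uv)
cv2.imwrite('pics/w8.png',V)
E
```

```text
t 29.7 jaw now -13.3 xdir [-0. -0. -1.] q [-0.23  0.48  1.73 -0.    0.93  0.  ] tcp [ 0.5303 -0.0115  0.1728] gap 0.637 F [-0.2 -0.  -1.5]
turn -0.002 or 3.14 shift [94.3  0.3  0.3]
board mask rows [ 74 205] [359 345] [273.83424642 164.51121335]
```

View pics/w8.png

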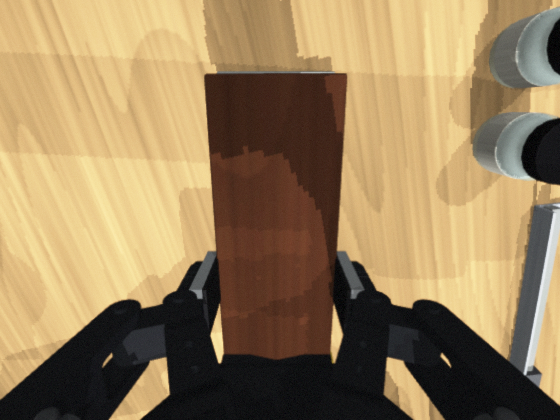

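```bash
python3 - <<'E'
from h import *
c=cam('wrist');s=status.sense();Q=R.from_quat(s['tool_rot']).as_matrix()
print(((unproj(c,[(206,74),(346,74)],s['tcp_pos'][2]+.0159)-s['tcp_pos'])@Q*1000).round(1))
E
```

```text
[[-15.9  90.7 -26.4]
 [-15.9  90.7  28.2]]
```

>>> {"method": "arm_command", "body": {"series": [[[15,0,0,0],[30,0,0,0],[25,0,0,0],[12,0,0,0],[5,0,0,0],[0,0,0,0],[0,0,0,0],[0,0,0,0]]]}}

```text
t: 30.55
tcp_pos: [0.5313, -0.0108, 0.0869]
tool_rot: [0.081, 0.702, -0.082, 0.703]
force: [0.2, 0.1, -0.8]
finger_gap: 0.634
```

```bash
python3 - <<'E'
from h import *
plan(.5307,-.0113,.0785,-13.25)
E
```

```text
t 30.55 jaw now -13.2 xdir [ 0.002 -0.001 -1.   ] q [-0.23  0.62  1.79 -0.    0.73  0.  ] tcp [ 0.5313 -0.0108  0.0869] gap 0.634 F [ 0.2  0.1 -0.8]
turn 0.0 or -3.141 shift [ 8.4 -0.7 -0.5]
```

>>> {"method": "arm_command", "body": {"series": [[[4,0,0,0],[3,0,0,0],[1,0,0,0],[0,0,0,0],[0,0,0,0],[0,0,0,0]]]}}

```text
t: 31.15
tcp_pos: [0.5304, -0.0105, 0.0781]
tool_rot: [0.081, 0.702, -0.081, 0.702]
force: [-1.6, 0.9, 3.0]
finger_gap: 0.634
```

```bash
python3 - <<'E'
from h import *
plan(.5307,-.0113,.0785,-13.25)
E
```

```text
t 31.15 jaw now -13.2 xdir [ 0. -0. -1.] q [-0.23  0.64  1.79 -0.    0.71  0.  ] tcp [ 0.5304 -0.0105  0.0781] gap 0.634 F [-1.6  0.9  3. ]
turn 0.0 or -3.141 shift [-0.4 -0.7  0.5]
```

>>> {"method": "arm_command", "body": {"series": [[[0,0,0,0],[0,0,0,0],[0,0,0,0],[0,0,0,0],[-15,0,0,0],[-35,0,0,0],[-45,0,0,0],[-45,0,0,0],[-30,10,-7,0],[0,25,-17,0]]], "jaw": 100}}

```text
t: 32.15
tcp_pos: [0.5194, 0.0274, 0.2528]
tool_rot: [0.082, 0.698, -0.083, 0.707]
force: [-0.1, 0.7, -0.5]
finger_gap: 0.995
```

>>> {"method": "arm_command", "body": {"series": [[[0,38,-26,0],[0,38,-26,0],[0,38,-26,0],[0,38,-26,0],[0,38,-26,0],[0,38,-26,0],[0,30,-22,0],[0,17,-12,0],[0,6,-4,-0.1],[0,0,0,-0.14]]]}}

```text
t: 33.15
tcp_pos: [0.3896, 0.3483, 0.2476]
tool_rot: [-0.006, 0.707, 0.006, 0.707]
force: [-0.5, -0.5, -0.9]
finger_gap: 0.998
```

>>> {"method": "arm_command", "body": {"series": [[[0,0,0,-0.14],[0,0,0,-0.14],[0,0,0,-0.14],[0,0,0,-0.14],[0,0,0,-0.14],[0,0,0,-0.14],[0,0,0,-0.14],[0,0,0,-0.14],[0,0,0,0],[0,0,0,0]]]}}

```text
t: 34.15
tcp_pos: [0.3904, 0.3469, 0.2477]
tool_rot: [-0.377, 0.598, 0.377, 0.598]
force: [1.2, -0.3, -0.2]
finger_gap: 1.0
```

```bash
python3 - <<'E'
from h import *
I,c=shoot();H=cv2.cvtColor(I,cv2.COLOR_RGB2HSV).astype(int)
uv=proj(c,[[.3898,.347,.04]])[0]
M=masks(I)['steel'];M[250:]=False
p=wfit(I,c,'weight',blob(M,uv),uv,(.3898,.347,0),(.05,.05,0,.05),1)
brass=(H[...,0]>12)&(H[...,0]<30)&(H[...,1]>90)&(H[...,2]>90)
y,x=np.mgrid[:420,:560];d=proj(c,[[*p[:2],.05]])[0];bm=brass&(np.hypot(x-d[0],y-d[1])<17)
cy,cx=np.argwhere(bm).mean(0);print('brass',bm.sum(),(cx,cy),'vs',d,unproj(c,[(cx,cy)],.05))
red=((H[...,0]<6)|(H[...,0]>174))&(H[...,1]>150)&(H[...,2]>90)
n,l,st,ce=cv2.connectedComponentsWithStats(red.astype(np.uint8))
print([(st[i,4],unproj(c,[ce[i]],.04)[0].round(3)) for i in range(1,n) if st[i,4]>200])
plan(p[0],p[1],.012,78)
np.save('w9.npy',I)
E
```

```text
weight 1144 [0.3889 0.3471] xdeg 7.2 IoU 0.661
brass 422 (np.float64(275.1919431279621), np.float64(177.81042654028437)) vs [275.07477706 177.3436818 ] [[0.38945246 0.3469369  0.05      ]]
[(np.int32(1378), array([0.277, 0.495, 0.04 ])), (np.int32(1245), array([0.294, 0.361, 0.04 ])), (np.int32(289), array([0.456, 0.247, 0.04 ]))]
t 34.2 jaw now 64.5 xdir [-0. -0. -1.] q [ 0.51  0.37  1.67 -0.    1.1  -0.61] tcp [0.3905 0.3469 0.2477] gap 1.0 F [-0.2  0.7 -0.5]
turn -0.235 or 2.907 shift [ 2.357e+02  1.500e+00 -2.000e-01]
```

>>> {"method": "arm_command", "body": {"series": [[[25,1,0,0],[45,0,0,0],[45,0,0,0],[45,0,0,0],[40,0,0,0],[22,0,0,0],[12,0,0,0],[4,0,0,0],[0,0,0,0],[0,0,0,0]]]}}

```text
t: 35.2
tcp_pos: [0.3906, 0.3479, 0.011]
tool_rot: [-0.378, 0.597, 0.378, 0.598]
force: [0.4, 0.7, 0.2]
finger_gap: 0.999
```

>>> {"method": "arm_command", "body": {"series": [[[0,0,0,0],[0,0,0,0],[0,0,0,0],[0,0,0,0],[0,0,0,0],[0,0,0,0]]], "jaw": 0, "force": 80}}

```text
t: 35.8
tcp_pos: [0.3893, 0.3467, 0.0111]
tool_rot: [-0.379, 0.598, 0.378, 0.597]
force: [-1.0, -3.6, 8.7]
finger_gap: 0.568
```

```bash
python3 - <<'E'
from h import *
s=status.sense();Q=R.from_quat(s['tool_rot']).as_matrix();o=(np.array([.3893,.347,0])-s['tcp_pos'])@Q;print('offset',o*1000)
plan(.531,-.01,.2,64.5)
E
```

```text
offset [11.12906684  0.07738716  0.25929494]
t 35.8 jaw now 64.7 xdir [-0.    -0.001 -1.   ] q [ 0.51  0.76  1.84 -0.    0.55 -0.62] tcp [0.3893 0.3467 0.0111] gap 0.568 F [-1.  -3.6  8.7]
turn 0.004 or -3.138 shift [-188.6 -281.5 -261.1]
```

>>> {"method": "arm_command", "body": {"series": [[[-15,0,0,0],[-30,0,0,0],[-45,0,0,0],[-45,0,0,0],[-35,0,0,0],[-17,0,0,0],[-5,-6,-6,0],[0,-15,-14,0],[0,-25,-23,0],[0,-30,-28,0]]]}}

```text
t: 36.8
tcp_pos: [0.4261, 0.2494, 0.1999]
tool_rot: [-0.379, 0.599, 0.379, 0.595]
force: [1.3, 0.0, -7.4]
finger_gap: 0.567
```

>>> {"method": "arm_command", "body": {"series": [[[0,-31,-29,0],[0,-31,-29,0],[0,-31,-29,0],[0,-31,-29,0],[0,-30,-27,0],[0,-24,-22,0],[0,-16,-14,0],[0,-8,-8,0],[0,-3,-3,0],[0,0,0,0]]]}}

```text
t: 37.8
tcp_pos: [0.5308, -0.0084, 0.2008]
tool_rot: [-0.377, 0.598, 0.379, 0.597]
force: [0.8, 0.1, -8.5]
finger_gap: 0.569
```

>>> {"method": "arm_command", "body": {"series": [[[0,0,0,0],[0,0,0,0],[0,0,0,0]]]}}

```text
t: 38.1
tcp_pos: [0.5317, -0.0077, 0.2019]
tool_rot: [-0.379, 0.597, 0.379, 0.597]
force: [-1.0, 0.1, -7.9]
finger_gap: 0.561
```

```bash
python3 - <<'E'
from h import *
plan(.531,-.01,.107,64.5)
E
```

```text
t 38.1 jaw now 64.8 xdir [-0.  0. -1.] q [-0.22  0.44  1.7   0.    1.   -1.36] tcp [ 0.5317 -0.0077  0.2019] gap 0.561 F [-1.   0.1 -7.9]
turn 0.005 or -3.137 shift [94.9 -0.4 -2.4]
```

>>> {"method": "arm_command", "body": {"series": [[[15,0,-2,0],[30,0,0,0],[28,0,0,0],[12,0,0,0],[4,0,0,0],[0,0,0,0],[0,0,0,0],[0,0,0,0]]]}}

```text
t: 38.9
tcp_pos: [0.5323, -0.0107, 0.1141]
tool_rot: [-0.379, 0.597, 0.378, 0.598]
force: [0.3, 0.2, -7.0]
finger_gap: 0.567
```

```bash
python3 - <<'E'
from h import *
plan(.531,-.01,.105,64.5)
E
```

```text
t 38.9 jaw now 64.7 xdir [ 0.003 -0.001 -1.   ] q [-0.23  0.58  1.77 -0.    0.79 -1.36] tcp [ 0.5323 -0.0107  0.1141] gap 0.567 F [ 0.3  0.2 -7. ]
turn 0.003 or -3.138 shift [9.1 1.5 0.1]
```

>>> {"method": "arm_command", "body": {"series": [[[4,1,0,0],[3,0,0,0],[1,0,0,0],[0,0,0,0],[0,0,0,0],[0,0,0,0]]]}}

```text
t: 39.5
tcp_pos: [0.5301, -0.01, 0.1052]
tool_rot: [-0.378, 0.597, 0.378, 0.597]
force: [-1.4, 0.5, 0.3]
finger_gap: 0.563
```

```bash
python3 - <<'E'
from h import *
plan(.531,-.01,.105,64.5)
E
```

```text
t 39.5 jaw now 64.7 xdir [-0.  0. -1.] q [-0.23  0.59  1.78 -0.    0.77 -1.36] tcp [ 0.5301 -0.01    0.1052] gap 0.563 F [-1.4  0.5  0.3]
turn 0.003 or -3.138 shift [ 0.2 -0.8  0.4]
```

The wrist load went from -7 N to about 0, so the board now carries the weight. Release, lift, check.

>>> {"method": "arm_command", "body": {"series": [[[0,0,0,0],[0,0,0,0],[0,0,0,0],[0,0,0,0],[-10,0,0,0],[-25,0,0,0],[-40,0,0,0],[-45,0,0,0],[-40,0,0,0],[-15,0,0,0]]], "jaw": 100}}

```text
t: 40.5
tcp_pos: [0.5325, -0.0105, 0.2852]
tool_rot: [-0.381, 0.595, 0.376, 0.6]
force: [0.5, 0.0, 0.4]
finger_gap: 1.002
```

>>> {"method": "arm_command", "body": {"series": [[[0,-30,0,0],[0,-35,0,0],[0,-15,0,0],[0,0,0,0],[0,0,0,0],[0,0,0,0],[0,0,0,0]]]}}

```text
t: 41.2
tcp_pos: [0.6016, -0.0436, 0.28]
tool_rot: [-0.378, 0.597, 0.379, 0.597]
force: [0.1, 0.6, 0.8]
finger_gap: 1.001
```

```bash
python3 - <<'E'
from h import *
I,c=shoot();V=I[:,:,::-1].copy();s=status.sense();print(s['tcp_pos'],s['t'])
def draw(P,col): cv2.polylines(V,[np.round(proj(c,P)).astype(int)],1,col)
draw(box(*B0,BA,.11,.22,0,.012)[4:],(0,0,255))
draw(box(*B0,BA,.056,.18,.076,.094)[4:],(0,255,0))
draw(box(*B0,BA,.05,.05,.094,.144,True)[32:],(255,255,0))
S=snapshot('side')[:,:,::-1]
a=cv2.resize(V[:400,60:500],(616,560));b=cv2.resize(S[150:290,230:330],(184,258))
b=cv2.resize(S[130:330,225:325],(184,368),interpolation=cv2.INTER_CUBIC)
o=np.zeros((560,800,3),np.uint8);o[:,:616]=a;o[:368,616:]=b
cv2.imwrite('pics/end.png',o)
E
```

```text
[ 0.60180068 -0.04370387  0.28002353] 41.25
```

View pics/end.png

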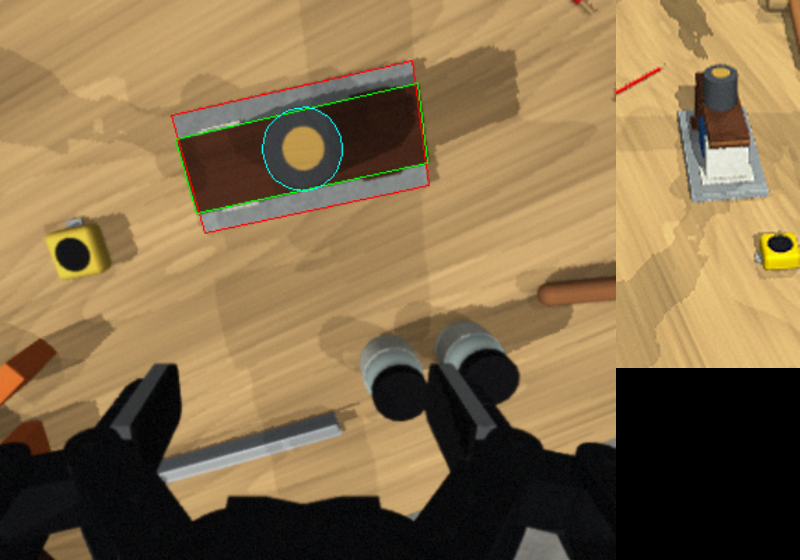

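Base, board and weight all sit on their target outlines. The side view shows the unit standing with the weight upright, and the tape measure has not been moved. Handing in.

```bash
python3 -c "
from station import ticket
print(ticket.sign_off())"
```

```text
the job is handed in; nothing more can be done
None
```

The drawer unit is dry-fitted and handed in at about 41 s of the 128 s allowed. I placed the parts in the order asked: walnut side, white side, drawer box, top board, steel weight. The tape measure and the orange and red look-alikes were not touched.

- **Sides:** in the wrist picture both stood on their seats within about a pixel of the target outlines.
- **Drawer:** measured 0.1 mm and 0.9 mm off the base centre along x and y, and parallel to the sides.
- **Board and weight:** both sat on their projected target outlines in the last wrist picture. The wrist load dropped to about zero before I released the weight. The side view shows everything upright.
- **Forces:** the wrist force was under about 9 N at every reading; I did not measure contact on the gripper body.

**Disagreeing check:** one automatic fit put the walnut side 6 mm off along x. The arm was still moving, and the colour mask included the walnut seat. A later picture, taken after a pause, showed the side in place, so I discarded that fit.

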